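Sweep the vials into the reader bay and close the sash

TASK

Pick up the straightedge by its leaning handle and use it to push the five loose vials together under the raised clear sash, until all five stand wholly on the dark read window inside the reader bay; the gripper must not touch the vials, and none may fall over. Then take the straightedge back out, stand it on its foot on the table in front of the bay, and push the sash fully down. Leave the microplate, the reagent bottle and the tube rack where they are.

Things in the scene. Friction and masses are not known exactly. Their poses are not given: they have to be found in the camera images.
- bay: the fixed reader bay, a lane on the bare table. Origin on the table at the middle of the mouth, right below the sash; +y points into the bay, x across it, z up. Side walls 30 mm high, inner faces at x = +-75 mm, y 0 to 112 mm. In front, 30 mm high wings flare from x = +-79 mm at y = 0 to +-102 mm at y = -40 mm. Posts 14 mm wide, 155 mm tall at x = +-97 mm, y = 0. Open above behind the sash.
- window_front (a point): middle of the front edge of the dark read window, flush in the table, 20 mm past the sash; the window reaches from here to the bay's end over the full width. Axes as the bay's.
- bay_stop (a point): middle of the end of the lane, on the table, 105 mm past the sash: the face of a white reader housing 170 mm wide, 70 mm tall, 80 mm deep. Axes as the bay's.
- sash_panel (a joint): height in m by which the clear upright sash over the mouth (at the bay's y = 0, 176 mm wide, 5 mm thick, bottom rail 8 mm) is raised: 0 is fully down. Its lower edge is this high above the table. It starts 55 to 68 mm up, stays where it is left (stiff slide), and goes down when its top rail is pressed with 5 N or a little more.
- sash_top (a point): centre of the top face of the sash's top rail (176 mm long across the bay, 18 mm wide), 150 mm above the sash's lower edge; it moves with the sash. Axes as the bay's.
- straightedge_grip (a point): centre of the grip on the straightedge's black handle, 62 mm above the underside, 60 mm behind the pushing face. Axes: x along the bar, +y the way it pushes, z up. The handle is 18 mm wide (x), 14 mm thick and leans 35 degrees from vertical: upward it runs along (0, -0.574, 0.819), ending 35 mm past this point. Pinch it across its 18 mm width, the gripper leaning with it. 250 g in all.
- straightedge_edge (a point): middle of the lower edge of the straightedge's pushing face, at the height of its underside; axes as above. The upright aluminium bar is 120 mm long (x +-60 mm), 28 mm high, 8 mm thick; behind it the foot plate, 70 mm wide and 5 mm thick, reaches 90 mm back from the face. It stands on its foot by itself.
- vial0: an amber glass sample vial with a white screw cap, upright: body 22 mm in diameter, 34 mm tall over the cap (cap 19 mm in diameter), about 25 g (hidden, varies). Origin at the centre of its underside, z up.
- vial1: an amber glass sample vial with a white screw cap, upright: body 22 mm in diameter, 34 mm tall over the cap (cap 19 mm in diameter), about 25 g (hidden, varies). Origin at the centre of its underside, z up.
- vial2: an amber glass sample vial with a white screw cap, upright: body 22 mm in diameter, 34 mm tall over the cap (cap 19 mm in diameter), about 25 g (hidden, varies). Origin at the centre of its underside, z up.
- vial3: an amber glass sample vial with a white screw cap, upright: body 22 mm in diameter, 34 mm tall over the cap (cap 19 mm in diameter), about 25 g (hidden, varies). Origin at the centre of its underside, z up.
- vial4: an amber glass sample vial with a white screw cap, upright: body 22 mm in diameter, 34 mm tall over the cap (cap 19 mm in diameter), about 25 g (hidden, varies). Origin at the centre of its underside, z up.
- microplate: bystander: black microplate, 86 x 128 x 14 mm, origin at the centre of its underside
- reagent_bottle: bystander: amber bottle, 56 mm in diameter, 115 mm tall, origin at the centre of its underside
- tube_rack: bystander: black tube rack, 75 x 130 x 45 mm, origin at the centre of its underside

How it is judged (in metres and radians):
On the way:
1. all five vials stand upright on the read window inside the bay (y of vial0 in the frame of bay between 0.029 and 0.105 m and x of vial0 in the frame of bay between -0.075 and 0.075 m and angle between each of vial0, vial1, vial2, vial3, vial4's own z axis and vertical below 0.1 rad and y of vial1 in the frame of bay between 0.029 and 0.105 m and x of vial1 in the frame of bay between -0.075 and 0.075 m and y of vial2 in the frame of bay between 0.029 and 0.105 m and x of vial2 in the frame of bay between -0.075 and 0.075 m and y of vial3 in the frame of bay between 0.029 and 0.105 m and x of vial3 in the frame of bay between -0.075 and 0.075 m and y of vial4 in the frame of bay between 0.029 and 0.105 m and x of vial4 in the frame of bay between -0.075 and 0.075 m), for 0.2 s.
At the end, for the whole second after the job is handed in: All five vials upright (within 0.1 rad) in the lane, each centre 29 to 105 mm past the sash; the sash down to within 4 mm; the straightedge standing on its foot on the table (tilt under 0.08 rad), the middle of its face at least 15 mm outside the sash (all of step 1 and value of joint sash_panel below 0.004 m and y of straightedge_edge in the frame of bay below -0.015 m and angle between straightedge_grip's own z axis and vertical below 0.08 rad and height (world z) of straightedge_edge below 0.006 m and height (world z) of straightedge_grip above 0.05 m); the robot touches nothing.
It fails at once if the gripper or arm touches a vial (contact force between any of the fingers, the arm and vial0 above 0.5 N or contact force between any of the fingers, the arm and vial1 above 0.5 N or contact force between any of the fingers, the arm and vial2 above 0.5 N or contact force between any of the fingers, the arm and vial3 above 0.5 N or contact force between any of the fingers, the arm and vial4 above 0.5 N).
It fails at once if a vial falls over (angle between any of vial0, vial1, vial2, vial3, vial4's own z axis and vertical above 0.6 rad).
It fails at once if a bystander is moved by more than 20 mm (distance of any of microplate, reagent_bottle, tube_rack from where it was at the start of the episode above 0.02 m).
It also fails if it takes over 61 s, if anything falls off the work surface, if the arm or the gripper's body presses on something with over 40 N, if the wrist force passes 120 N, or if a joint passes its speed limit or range.

ROBOT

A 7-joint arm with a two-finger parallel gripper is mounted at the origin on the work surface. World frame = base frame: x ahead of the robot, y to its left, z up, the work surface at z = 0. Lengths are in mm, angles in rad, forces in N, time in s.
With the tool pointing down it reaches from about 425 to 875 mm from the base axis. Payload 9.9 kg.
Tool frame: the origin (TCP) lies at the very end of the fingers, on their centre line; the grasp point (between the pads) lies 19 mm behind it (pinch_z is the z of the grasp point in the tool frame, in mm); z points along the fingers, y is the line along which they close (so a half turn about z gives the same grasp; the last joint's range is limited). The gripper opens to 85 mm and grips with 20 to 120 N. Pads are 22 mm wide; open, the fingers measure 114 mm over their backs; the gripper's body (76 mm by 85 mm) begins 54 mm behind the grasp point. The pads swing forward as they close: fully open they stand 13 mm farther back than shut.
Start: joints at [-0.084, 0.576, 0.025, 1.437, -0.015, 1.129, -0.057], TCP at [675.003, 0.006, 231.289] pointing down, gripper open.
Joint ranges: [-2.76, 2.76], [-0.34, 2.15], [-1.52, 1.57], [0.19, 2.46], [-1.09, 4.23], [0.17, 1.99], [-2.82, 2.82]. Speed limits (rad/s): [2.22, 2.22, 3.01, 3.01, 3.14, 3.14, 3.14].

INTERFACE

Orientations are given as a unit quaternion [w, x, y, z].
In Python, from workcell import * gives the robot as it stands.
- The arm moves only by the shell command python3 -m handwheel 'ROWS' [FORCE]. ROWS is JSON, a list that holds one entry, the list of rows, each a list of 5 numbers: the shift along the tool's x, y, z normalised to -1 to 1, where 1 is 150 mm, then the turn about the tool's z normalised to -1 to 1, where 1 is 180 degrees, then the opening, from -1 (shut) to 1 (fully open). A call has exactly 5 rows; each row is the pose to reach, as a shift and turn from the pose commanded when the call began, along the tool's axes at that moment, turning the shorter way round; what a row does not reach only later rows make up. A row lasts 1/10 s, in which the tool goes at most 50 mm and 8.59 degrees, less where a joint would pass 70% of its speed; a pose out of reach is approached as far as the arm can. A call with a number of a shift or a turn outside -1 to 1 is refused whole. A call with a gripper value outside its range is refused whole. The fingers move at their own pace and stop on an object; FORCE is the grip in N (left out, the last holds). Time passes only in rows, so rows that repeat a pose let the fingers close, or fill a call up. It gives the time, the measured TCP pose, the force, the opening and the grip force at its end, in the units of the state.
- state(): the state, without advancing time (a new reading comes with each control period).
- snapshot(name): name is "scene" or "side" or "wrist"; returns (picture, depth): 480x640x3 uint8, red, green, blue; 480x640 float32, mm along the optical axis (not along the pixel's ray), 0 where there is no reading.
- camera_params(name): a dict with "vfov" (degrees; the focal length in pixels is half the picture's height over the tangent of half this angle, whatever the lens; pixels are square), "cx", "cy" (the principal point, pixels), "xyz" and "attitude" of the camera in the world; the wrist camera has in their place "T_tool_cam" (4x4, takes a point from camera to tool coordinates, whose origin is the TCP and whose axes are the flange's). Camera axes: x right, y up, looking along -z (the intrinsics and any distortion apply to the point x, -y, -z); pixel columns grow to the right and rows downward; lengths in mm; the calibration is good to about 2 mm. A picture is of the moment at which its call begins: read the wrist's pose just before it. camera_params takes no time and is no camera call.
- finish_job(): hands the job in; it is judged then, once.
Trained networks look in the newest picture that a camera, given by its name, has taken for a name from the list of things; names that differ only in an ending like _2 or _b are one class to them, and where a whole thing is asked for, a point or a joint stands for the part that bears it (a point fixed in the world has none). Each returns a list of dicts, best first, with "score" (0 to 1); they miss things now and then, are a little off and sometimes report something else, mostly with a low value. They report only what shows in the picture. A call takes as long as a camera call.
- masks_of(camera, name): "region" (480x640 bool, what is visible of it) and "pixel" ([column, row] in pixels, amid what is visible of it).
The state is a dict: "clock": time; "joints": joint angles; "qd": joint speeds; "joint_torque": joint torques, N m; "tool_pos": TCP position; "orientation": TCP orientation; "ft_force": force on the tool from outside, world axes, zero at the start; "wrist_torque": the same for the moment, N m; "grip_width": opening from 0.0 (shut) to 1.0 (fully open); "gripper_force": force on a finger pad.
Only numpy, scipy, OpenCV 4.12 (cv2) and the standard library are available. Lean on these libraries where they do the work, as an engineer would, in place of code of your own. Each camera call takes 0.05 s, during which the arm holds its last target. There are 200 camera calls.

## Working session

There is one attempt and no reset: what is moved stays moved. The work goes in short steps, Python scripts to look and compute and a shell command to move; the robot and the scene stay as the last step left them, time stands still between calls to the robot, and variables do not carry over. Pictures are saved under pics/ and viewed, at most 13 in all, crops included, and the job is handed in when it is done.

```bash
mkdir -p pics; ls; cat > h.py <<'E'
from workcell import *
import numpy as np, cv2
from scipy.spatial.transform import Rotation as R
def quat(q): return R.from_quat([q[1],q[2],q[3],q[0]])
def pose(name):
    p=camera_params(name); f=240/np.tan(np.radians(p['vfov'])/2)
    if 'T_tool_cam' in p:
        s=state(); T=np.eye(4); T[:3,:3]=quat(s['orientation']).as_matrix(); T[:3,3]=s['tool_pos']
        M=T@np.array(p['T_tool_cam'])
    else:
        M=np.eye(4); a=np.array(p['attitude']); M[:3,:3]=quat(a).as_matrix() if a.size==4 else a; M[:3,3]=p['xyz']
    return p,f,M
def cloud(name,save=None):
    p,f,M=pose(name); im,d=snapshot(name)
    v,u=np.mgrid[:480,:640]
    P=np.stack([(u-p['cx'])/f*d,-(v-p['cy'])/f*d,-d],-1)@M[:3,:3].T+M[:3,3]
    P[d<=0]=np.nan
    if save: cv2.imwrite('pics/'+save,im[...,::-1])
    return im,d,P
E
python3 - <<'E'
from h import *
print(state()); 
for n in("scene","side","wrist"):
    print(n,camera_params(n))
a=cloud("scene","scene.png");np.save("Ps",a[2])
for n in("vial0","straightedge_grip","sash_panel","bay","microplate","reagent_bottle","tube_rack"):
    for m in masks_of("scene",n):
        q=a[2][m['region']];print(n,round(m['score'],2),np.round(m['pixel']),m['region'].sum(),np.nanmedian(q,0).round(),np.nanpercentile(q,2,axis=0).round(),np.nanpercentile(q,98,axis=0).round())
b=cloud("wrist","wrist.png")
b=cloud("side","side.png")
E
```

```text
pics
{'clock': 0.0, 'joints': array([-0.08378985,  0.57655882,  0.0248359 ,  1.43791641, -0.01497211,
        1.12901276, -0.05649975]), 'qd': array([-0.00118924,  0.000644  ,  0.00082466, -0.00120124, -0.00069452,
       -0.00103686, -0.00131526]), 'joint_torque': array([ 1.10782021e-03, -7.65753937e+01,  2.25157209e+00, -2.85965914e+01,
        1.54639565e-02,  1.25475466e-02,  7.09064329e-05]), 'tool_pos': array([ 6.74536705e+02, -6.19123116e-03,  2.30421574e+02]), 'orientation': array([-5.64315843e-04,  7.07091355e-01,  7.07121689e-01, -6.42921385e-04]), 'ft_force': array([-0.04454074,  0.50728938,  0.20145346]), 'wrist_torque': array([-0.06103519, -0.00477759, -0.05625655]), 'gripper_force': 0.0, 'grip_width': 0.9990088490690298}
scene {'vfov': 55.65336532517111, 'cx': 317.2834455816965, 'cy': 236.04151220706999, 'xyz': array([1266.54581531, -439.51067234,  774.70269738]), 'attitude': array([0.80587034, 0.39063278, 0.18917306, 0.40273141])}
side {'vfov': 42.214009764540535, 'cx': 319.03489987182456, 'cy': 242.6891917786475, 'xyz': array([ 241.79662801, -695.89742901,  948.812901
[... 739 characters left out ...]
9. -21.  34.]
vial0 0.55 [265. 284.] 142 [592. -69.  20.] [561. -77.  -4.] [598. -43.  34.]
straightedge_grip 0.76 [152. 303.] 1313 [ 494. -303.    5.] [ 444. -344.   -0.] [ 542. -257.   88.]
sash_panel 0.6 [292. 218.] 2755 [532.  44. 141.] [447.  27.  61.] [616.  64. 211.]
bay 0.69 [304. 230.] 5692 [551.  54.  75.] [437.   9.  -3.] [634. 229. 211.]
microplate 0.74 [312. 342.] 2219 [778. -88.  13.] [ 732. -145.    3.] [817. -21.  16.]
reagent_bottle 0.84 [415. 215.] 635 [628. 379.  62.] [603. 364.   8.] [643. 406. 113.]
tube_rack 0.93 [203. 381.] 3398 [ 756. -311.   43.] [ 705. -369.    3.] [ 778. -243.   60.]
tube_rack 0.57 [293. 215.] 2534 [534.  44. 142.] [453.  28.  67.] [616.  60. 211.]
```

View pics/scene.png

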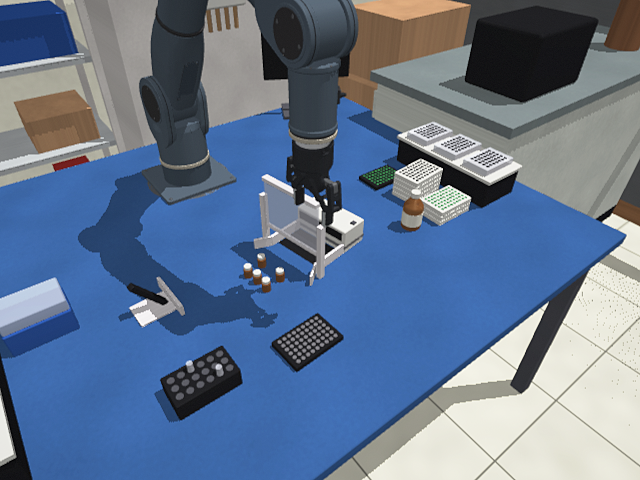

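View pics/side.png

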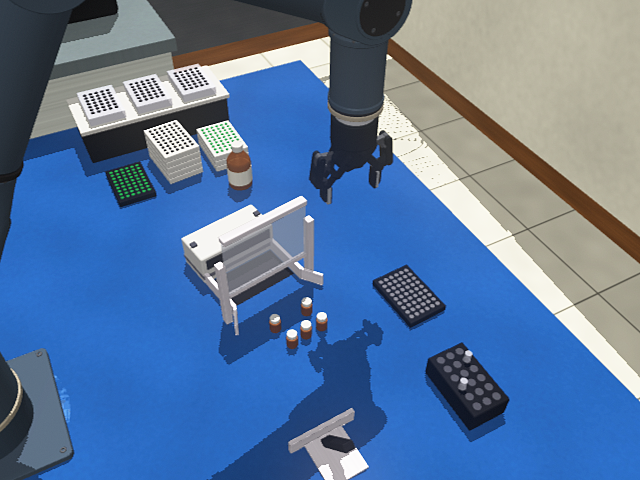

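```bash
python3 - <<'E'
from h import *
def line(q,n):
    c=q.mean(0);w,V=np.linalg.eigh(np.cov(q.T));d=V[:,-1];d=d*np.sign(d[0]);t=(q-c)@d
    lo,hi=np.percentile(t,[1,99]);print(n,len(q),'mid',(c+d*(lo+hi)/2).round(1),'len',round(hi-lo,1),'wid',np.ptp((q-c)@V[:,0]).round(1),'ang',round(np.degrees(np.arctan2(d[1],d[0])),2))
for n in("side","scene"):
    im,d,P=cloud(n); F=P.reshape(-1,3); F=F[~np.isnan(F[:,0])]
    print(n)
    q=F[(abs(F[:,0]-535)<130)&(abs(F[:,1]-44)<70)&(F[:,2]>190)&(F[:,2]<222)]; print('topz',np.percentile(q[:,2],[5,50,95])); zt=np.percentile(q[:,2],95)
    line(q[q[:,2]>zt-3][:,:2],'rail')
    q=F[(abs(F[:,0]-535)<140)&(abs(F[:,1]-44)<70)&(F[:,2]>150)&(F[:,2]<158)]
    line(q[:,:2],'posts')
    q=F[(abs(F[:,0]-494)<100)&(abs(F[:,1]+290)<80)]
    line(q[(q[:,2]>25.5)&(q[:,2]<30)][:,:2],'bar')
    line(q[(q[:,2]>3)&(q[:,2]<7)][:,:2],'foot')
    h=q[q[:,2]>34]; line(h,'handle'); w=h[h[:,2]>80]; print('htop',w.mean(0).round(),h[:,2].max().round())
    h=h[h[:,2]<45]; print('hlow',h.mean(0).round())
    q=F[(abs(F[:,0]-550)<80)&(F[:,1]<0)&(F[:,1]>-120)&(F[:,2]>32)&(F[:,2]<37)].astype(np.float32)
    if len(q)>5:
        cr,lab,c=cv2.kmeans(q[:,:2].copy(),5,None,(3,50,.01),20,cv2.KMEANS_PP_CENTERS); print(np.c_[c,np.bincount(lab[:,0])].round(1),cr)
    for m in masks_of(n,"vial0"):
        r=P[m['region']]; r=r[r[:,2]>31]; 
        print(round(m['score'],2),np.round(m['pixel']),((np.nanpercentile(r,3,axis=0)+np.nanpercentile(r,97,axis=0))/2).round(1))
E
```

```text
side
topz [191.81516483 211.6362452  214.75927954]
rail 601 mid [530.8  42.7] len 171.5 wid 20.6 ang 10.13
posts 395 mid [530.7  41.9] len 206.2 wid 18.5 ang 10.14
bar 302 mid [ 484.1 -264.8] len 118.2 wid 43.9 ang 3.01
foot 1761 mid [ 490.1 -300.5] len 196.7 wid 183.2 ang -32.31
handle 331 mid [ 482.8 -316.6   64.9] len 76.4 wid 18.1 ang -82.26
htop [ 486. -336.   90.] 97.0
hlow [ 481. -297.   39.]
[[577.8 -24.4  60. ]
 [520.5 -79.9  58. ]
 [587.  -69.2  56. ]
 [506.9 -32.5  54. ]
 [552.2 -72.8  62. ]] 13737.195133447647
0.77 [293. 338.] [519.4 -79.8  34.3]
0.75 [323. 323.] [585.9 -70.   34.8]
0.74 [261. 242.] [530.4  41.6 141.3]
0.56 [308. 308.] [577.8 -24.7  34.4]
0.53 [276. 325.] [507.  -33.3  34.6]
0.45 [305. 327.] [552.2 -71.9  34.7]
scene
topz [190.91178327 208.99304311 211.82200747]
rail 254 mid [532.6  45.3] len 172.0 wid 20.9 ang 10.22
posts 190 mid [531.7  43.9] len 207.8 wid 17.0 ang 10.17
bar 132 mid [ 484.8 -265.3] len 119.1 wid 45.5 ang 2.2
foot 420 mid [ 491.4 -302.5] len 93.2 wid 110.2 ang 77.14
handle 247 mid [ 491.6 -315.3   62.4] len 71.7 wid 21.5 ang 89.44
htop [ 491. -333.   87.] 94.0
hlow [ 491. -299.   40.]
[[521.7 -78.   23. ]
 [553.1 -70.2  22. ]
 [508.4 -31.2  17. ]
 [580.  -22.4  20. ]
 [587.  -68.   24. ]] 4696.892867267132
0.61 [279. 273.] [578.5 -23.6  33. ]
```

```bash
python3 -m handwheel '[[[-0.3,-0.19,0,0,1],[-0.6,-0.38,0.05,0,1],[-0.9,-0.56,0.1,0,1],[-1,-0.62,0.1,0,1],[-1,-0.62,0.1,0,1]]]' 80; python3 -m handwheel '[[[-0.3,-0.19,0,0,1],[-0.6,-0.38,0.05,0,1],[-0.9,-0.56,0.1,0,1],[-1,-0.62,0.1,0,1],[-1,-0.62,0.1,0,1]]]'
python3 - <<'E'
from h import *
im,d,P=cloud("wrist","w1.png"); s=state();print(s['tool_pos'],s['joints'].round(2))
ms=masks_of("wrist","straightedge_grip"); 
for m in ms[:2]:
    print(m['score'],m['pixel'],m['region'].sum())
m=ms[0]['region'];F=P[m];F=F[~np.isnan(F[:,0])]
for n,a,b in(('bar',24,31),('foot',2,7)):
    q=F[(F[:,2]>a)&(F[:,2]<b)].astype(np.float32)
    if n=='bar': q=q[q[:,1]>-285]
    r=cv2.minAreaRect(q[:,:2].copy());print(n,len(q),r,np.median(q[:,2]))
h=F[(F[:,2]>34)]
for z in range(36,96,8):
    k=h[abs(h[:,2]-z)<4]
    if len(k): print(z,((k.min(0)+k.max(0))/2).round(1),np.ptp(k,axis=0).round(1))
E
```

```text
clock: 1.2
tool_pos: [579.2, -155.4, 216.5]
orientation: [0.0, 0.71, 0.705, -0.001]
ft_force: [-0.1, -0.6, 0.1]
grip_width: 1.002
gripper_force: 0.0
clock: 1.7
tool_pos: [486.4, -304.1, 201.3]
orientation: [0.0, 0.709, 0.705, -0.001]
ft_force: [0.6, 0.6, -0.4]
grip_width: 0.996
gripper_force: 0.0
[ 488.31822664 -301.47684425  201.36381655] [ 0.44  0.45  0.05  1.75 -0.03  0.93  0.49]
0.79 [317.4, 212.8] 7911
bar 1303 ((482.6661682128906, -272.61126708984375), (118.42487335205078, 25.42228889465332), 2.62015700340271) 28.485552
foot 4138 ((495.947265625, -304.2751770019531), (93.96412658691406, 90.3654556274414), 2.4588265419006348) 5.302924
36 [ 483.5 -293.7   37. ] [16.6  6.4  5.9]
44 [ 483.9 -298.9   44. ] [17.3  8.   7.8]
52 [ 484.3 -305.    52. ] [17.6  9.7  7.9]
60 [ 484.4 -310.5   60. ] [17.4  7.5  7.9]
68 [ 484.7 -316.4   68. ] [17.7  8.4  8. ]
76 [ 484.8 -321.4   76. ] [17.5  9.2  7.9]
84 [ 484.8 -334.3   84. ] [17.1 22.   7.9]
92 [ 484.8 -336.8   91.9] [16.7 16.3  7.7]
```

View pics/w1.png

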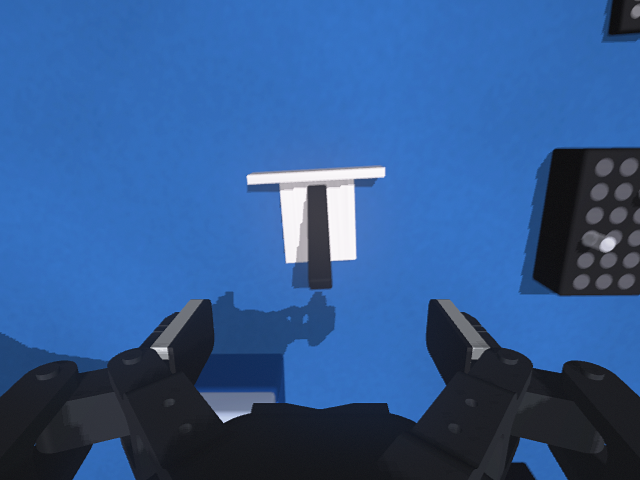

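```bash
python3 - <<'E'
import numpy as np
P=np.load("Ps.npy")[280:350,0:75].reshape(-1,3); q=P[(P[:,2]>12)]
print(np.nanpercentile(q,[2,50,98],axis=0).round())
E
python3 -m handwheel '[[[-0.253,-0.027,0.1,-0.0146,1],[-0.253,-0.027,0.35,-0.0146,1],[-0.253,-0.027,0.6,-0.0146,1],[-0.253,-0.027,0.7,-0.0146,1],[-0.253,-0.027,0.7,-0.0146,1]]]'
```

```text
[[ 366. -575.   15.]
 [ 443. -516.   80.]
 [ 448. -455.   90.]]
clock: 2.3
tool_pos: [485.4, -335.2, 94.0]
orientation: [-0.002, 0.69, 0.724, 0.0]
ft_force: [-0.2, 0.2, 0.2]
grip_width: 1.003
gripper_force: 0.0
```

```bash
python3 -m handwheel '[[[0,0,0.1,0,1],[0,0,0.222,0,1],[0,0,0.222,0,1],[0,0,0.222,0,0],[0,0,0.222,0,-1]]]'; python3 -m handwheel '[[[0,0,0,0,-1],[0,0,0,0,-1],[0,0,0,0,-1],[0,0,0,0,-1],[0,0,0,0,-1]]]' 80
python3 - <<'E'
from h import *
im,d,P=cloud("wrist","w2.png"); im,d,P=cloud("side","s2.png"); s=state();print(s['tool_pos'],s['grip_width'],s['gripper_force'])
E
```

```text
clock: 2.8
tool_pos: [486.1, -338.0, 64.4]
orientation: [0.001, 0.69, 0.723, 0.0]
ft_force: [-0.5, 0.1, -0.1]
grip_width: 0.689
gripper_force: 0.0
clock: 3.3
tool_pos: [485.5, -338.2, 63.6]
orientation: [0.001, 0.691, 0.723, 0.0]
ft_force: [0.2, -0.0, 6.4]
grip_width: 0.192
gripper_force: 78.4
[ 485.49863488 -338.1882916    63.61669024] 0.19232572673623824 78.3694589138031
```

View pics/w2.png

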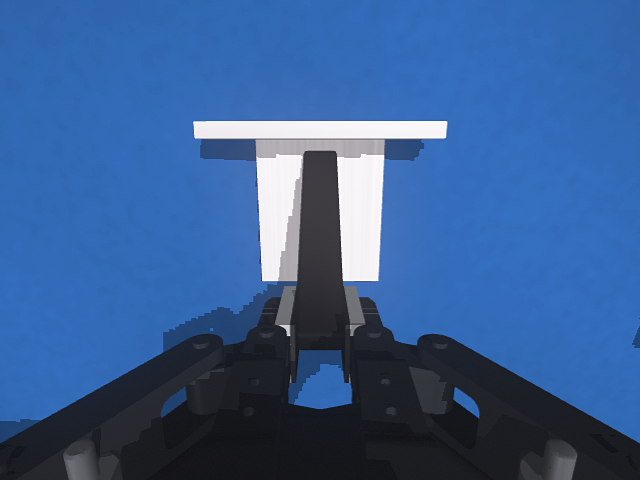

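```bash
python3 -m handwheel '[[[0,0,-0.07,0,-1],[0.24,0.16,-0.07,-0.01,-1],[0.48,0.31,-0.07,-0.02,-1],[0.72,0.47,-0.07,-0.03,-1],[0.98,0.624,-0.07,-0.042,-1]]]'; python3 -m handwheel '[[[0,0,0,0,-1],[0,0,0,0,-1],[0,0,0,0,-1],[0,0,0,0,-1],[0,0,0,0,-1]]]'
python3 - <<'E'
from h import *
O=np.array([531.5,43.5]);a=np.radians(10.15);B=np.array([[np.cos(a),np.sin(a)],[-np.sin(a),np.cos(a)]])
s=state();print(s['tool_pos'].round(1),quat(s['orientation']).as_matrix().round(3).tolist())
im,d,P=cloud("wrist","w3.png"); F=P.reshape(-1,3);F=F[~np.isnan(F[:,0])]; b=(F[:,:2]-O)@B.T
def top(k,n):
    r=cv2.minAreaRect(b[k].astype(np.float32));print(n,k.sum(),r,np.median(F[k,2]))
t=(s['tool_pos'][:2]-O)@B.T; print('tcp bay',t)
k=(abs(b[:,0])<75)&(abs(b[:,1]+150)<16)&(F[:,2]>33)&(F[:,2]<44); top(k,'bar')
im,d,P=cloud("side","s3.png")
for m in masks_of("wrist","vial0"):
    pass
for m in masks_of("side","vial0"):
    r=P[m['region']]; r=r[r[:,2]>31]; c=((np.nanpercentile(r,3,axis=0)+np.nanpercentile(r,97,axis=0))/2); print(round(m['score'],2),((c[:2]-O)@B.T).round(1),c[2].round())
E
```

```text
clock: 3.9
tool_pos: [572.1, -185.9, 73.9]
orientation: [-0.0, 0.641, 0.767, -0.0]
ft_force: [1.3, -0.3, -2.4]
grip_width: 0.195
gripper_force: 78.3
clock: 4.4
tool_pos: [571.1, -188.1, 73.6]
orientation: [0.0, 0.642, 0.766, -0.0]
ft_force: [0.7, 0.9, -2.4]
grip_width: 0.194
gripper_force: 78.4
[ 571.1 -188.1   73.6] [[-0.175, 0.985, -0.0], [0.985, 0.175, -0.0], [-0.0, -0.0, -1.0]]
tcp bay [  -1.84700091 -234.98111525]
bar 4333 ((-2.059040069580078, -161.1622772216797), (7.771704196929932, 120.55073547363281), 89.96304321289062) 38.05774711470693
0.77 [-38.4 -71.5] 35.0
0.74 [ 33.6 -75.4] 34.0
0.57 [  34.6 -119.7] 35.0
0.51 [-1.000e-01 -1.174e+02] 35.0
0.46 [ -33.3 -119.4] 34.0
```

View pics/w3.png

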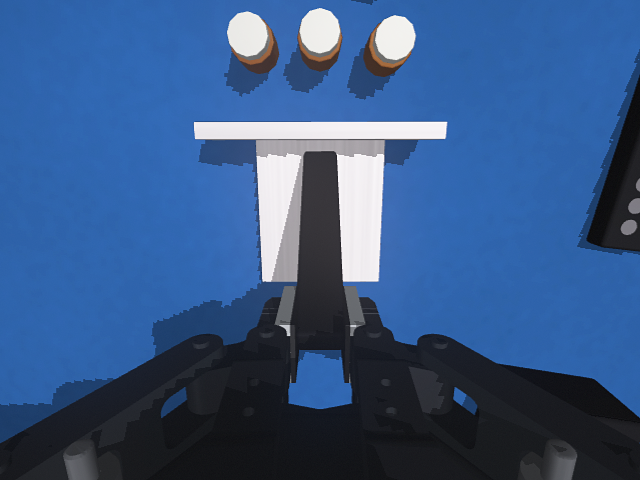

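```bash
python3 -m handwheel '[[[0,0.013,0.03,0,-1],[0,0.013,0.063,0,-1],[0.05,0.013,0.063,0,-1],[0.10,0.013,0.063,0,-1],[0.14,0.013,0.063,0,-1]]]'
for i in 1 2; do python3 -m handwheel '[[[0.04,0,0,0,-1],[0.08,0,0,0,-1],[0.12,0,0,0,-1],[0.16,0,0,0,-1],[0.2,0,0,0,-1]]]'; done
python3 - <<'E'
from h import *
im,d,P=cloud("side","s4.png"); i2,_,_=cloud("wrist")
cv2.imwrite('pics/c4.png',np.hstack([cv2.resize(im[220:400,150:390,::-1],(480,360)),cv2.resize(i2[:270,160:480,::-1],(320,270))[:270].repeat(1,0) if 0 else cv2.copyMakeBorder(cv2.resize(i2[:270,160:480,::-1],(320,270)),0,90,0,0,0)]))
E
```

```text
clock: 5.1
tool_pos: [569.7, -165.0, 63.9]
orientation: [-0.0, 0.641, 0.767, 0.0]
ft_force: [0.0, -0.9, -0.3]
grip_width: 0.193
gripper_force: 78.8
clock: 5.6
tool_pos: [564.5, -135.8, 64.0]
orientation: [-0.0, 0.642, 0.767, -0.0]
ft_force: [0.1, -1.9, -0.9]
grip_width: 0.194
gripper_force: 78.8
clock: 6.1
tool_pos: [559.2, -106.3, 64.0]
orientation: [-0.0, 0.642, 0.767, -0.0]
ft_force: [0.1, -1.7, 0.0]
grip_width: 0.194
gripper_force: 78.8
```

View pics/c4.png

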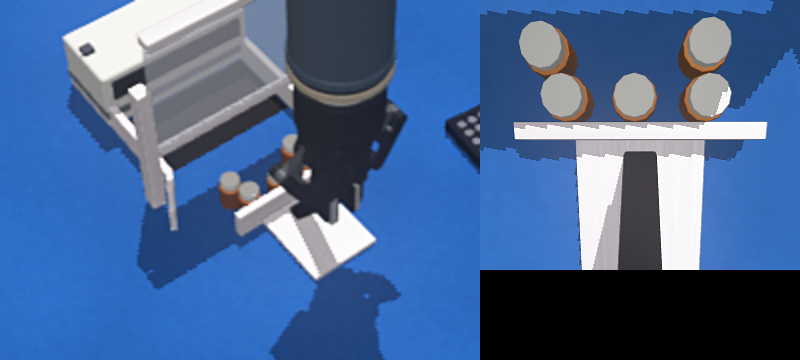

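```bash
for i in 1 2; do python3 -m handwheel '[[[0.04,0,0,0,-1],[0.08,0,0,0,-1],[0.12,0,0,0,-1],[0.16,0,0,0,-1],[0.2,0,0,0,-1]]]' | grep -E 'pos|ft_'; done
python3 - <<'E'
from h import *
im,d,P=cloud("side"); i2,_,_=cloud("wrist"); i3,_,_=cloud("scene")
cv2.imwrite('pics/c5.png',np.hstack([cv2.resize(i3[140:320,200:380,::-1],(360,360)),cv2.copyMakeBorder(cv2.resize(i2[:300,120:520,::-1],(400,300)),0,60,0,0,0)]))
E
```

```text
tool_pos: [553.9, -76.7, 64.0]
ft_force: [-0.3, -2.2, -1.9]
tool_pos: [548.6, -47.2, 64.1]
ft_force: [0.6, -1.2, -1.1]
```

View pics/c5.png

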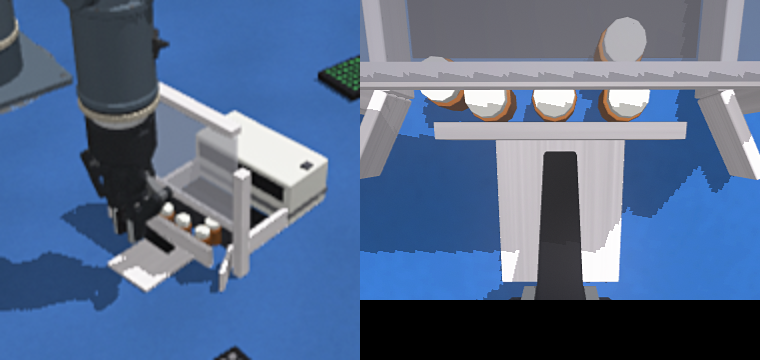

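```bash
python3 -m handwheel '[[[0.03,-0.007,0,0,-1],[0.06,-0.014,0,0,-1],[0.09,-0.021,0,0,-1],[0.12,-0.028,0,0,-1],[0.15,-0.033,0,0,-1]]]' | grep -E 'pos|ft_'
cat > look.py <<'E'
from h import *
import sys
O=np.array([531.5,43.5]);a=np.radians(10.15);B=np.array([[np.cos(a),np.sin(a)],[-np.sin(a),np.cos(a)]])
s=state();t=(s['tool_pos'][:2]-O)@B.T;print('tcp bay',t.round(1),'face',t[1]+77.7)
i2,d,P=cloud("wrist"); b=(P[...,:2]-O)@B.T
k=(abs(b[...,0])<72)&(abs(b[...,1]-t[1]-73.7)<8)&(abs(P[...,2]-28.5)<2)
if k.sum()>20: print('bar',cv2.minAreaRect(b[k].astype(np.float32)))
for n in("wrist","scene"):
    if n=="scene": i3,d,P=cloud("scene")
    for m in masks_of(n,"vial0"):
        r=P[m['region']]; r=r[(r[:,2]>31)&(r[:,2]<38)]
        if len(r)<5: continue
        c=((np.percentile(r,3,axis=0)+np.percentile(r,97,axis=0))/2); print(n,round(m['score'],2),((c[:2]-O)@B.T).round(1),c[2].round(),len(r))
cv2.imwrite('pics/'+sys.argv[1],np.hstack([cv2.resize(i3[140:320,200:380,::-1],(360,360)),cv2.copyMakeBorder(cv2.resize(i2[:300,120:520,::-1],(400,300)),0,60,0,0,0)]))
E
python3 look.py c6.png
```

```text
tool_pos: [539.6, -26.1, 64.1]
ft_force: [0.7, -1.4, -1.0]
tcp bay [ -4.3 -69.9] face 7.770176312188013
bar ((3.8154449462890625, 9.220037460327148), (136.34817504882812, 5.381346702575684), 0.25623929500579834)
wrist 0.97 [-57.4  18.7] 34.0 1423
wrist 0.85 [-5.  18.8] 34.0 1421
wrist 0.73 [27.1 40.6] 34.0 1624
wrist 0.58 [28.1 18.8] 34.0 1431
wrist 0.57 [-35.6  18.6] 34.0 1429
scene 0.21 [71.1 87.5] 34.0 93
```

View pics/c6.png

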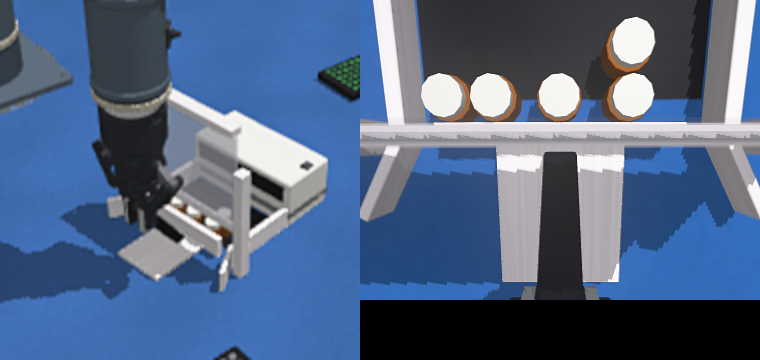

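```bash
python3 -m handwheel '[[[0.025,0,0,0,-1],[0.05,0,0,0,-1],[0.075,0,0,0,-1],[0.095,0,0,0,-1],[0.107,0,0,0,-1]]]' | grep -E 'pos|ft_';python3 -m handwheel '[[[0,0,0,0,-1],[0,0,0,0,-1],[0,0,0,0,-1],[0,0,0,0,-1],[0,0,0,0,-1]]]' | grep -E 'pos|ft_'; python3 look.py c7.png
```

```text
tool_pos: [537.0, -10.2, 64.0]
ft_force: [0.5, -2.3, -0.1]
tool_pos: [536.9, -10.6, 64.0]
ft_force: [0.2, 0.5, -1.5]
tcp bay [ -4.2 -54.2] face 23.484324553533398
bar ((3.8330535888671875, 21.03643226623535), (13.925833702087402, 136.758056640625), 88.28162384033203)
wrist 0.93 [-35.7  35. ] 34.0 1451
wrist 0.88 [-5.2 35.1] 34.0 1416
wrist 0.72 [26.7 57. ] 34.0 1637
wrist 0.68 [-57.2  34.8] 34.0 1390
scene 0.24 [73.4 88.1] 34.0 95
```

```bash
python3 -m handwheel '[[[-0.1,0,0,0,-1],[-0.25,0,0,0,-1],[-0.42,0,0,0,-1],[-0.58,0,0,0,-1],[-0.667,0,0,0,-1]]]' | grep -E 'pos|ft_';python3 -m handwheel '[[[0,0,0,0,-1],[0,0,0.005,0,-1],[0,0,0.01,0,-1],[0,0,0.01,0,-1],[0,0,0.01,0,-1]]]' | grep -E 'pos|ft_'; python3 look.py c8.png
```

```text
tool_pos: [554.8, -112.6, 64.1]
ft_force: [0.5, -0.4, -1.6]
tool_pos: [555.2, -109.2, 63.6]
ft_force: [-1.0, -5.4, 8.8]
tcp bay [  -3.6 -154.4] face -76.74777266149009
bar ((-4.047569274902344, -80.4925765991211), (120.15650939941406, 7.942509651184082), 0.3567802906036377)
wrist 0.72 [  -3.9 -108.8] 34.0 441
wrist 0.48 [ -1.6 -34.1] 31.0 77
```

View pics/c8.png

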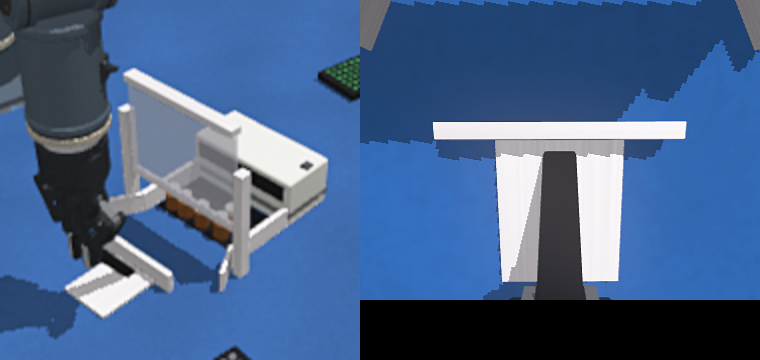

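```bash
python3 -m handwheel '[[[0,0,0,0,0],[0,0,0,0,0.5],[0,0,0,0,1],[0,0,0,0,1],[0,0,0,0,1]]]' | grep -E 'pos|ft_|grip';python3 -m handwheel '[[[0,0,-0.1,0,1],[0,0,-0.3,0,1],[0,0,-0.6,0,1],[0,0,-0.9,0,1],[0,0,-1,0,1]]]' | grep -E 'pos|ft_';
python3 -m handwheel '[[[0,0,-0.2,0,-1],[0.2,0,-0.25,0,-1],[0.5,0.013,-0.25,0,-1],[0.8,0.027,-0.25,0,-1],[0.8,0.027,-0.25,0,-1]]]' | grep -E 'pos|ft_'; 
python3 - <<'E'
from h import *
O=np.array([531.5,43.5]);a=np.radians(10.15);B=np.array([[np.cos(a),np.sin(a)],[-np.sin(a),np.cos(a)]])
s=state();t=(s['tool_pos'][:2]-O)@B.T;print('tcp bay',t.round(1),s['tool_pos'])
i2,d,P=cloud("wrist"); b=(P[...,:2]-O)@B.T
k=(abs(b[...,0])<95)&(abs(b[...,1])<20)&(P[...,2]>205)&(P[...,2]<222)
print(k.sum(),cv2.minAreaRect(b[k].astype(np.float32)),np.median(P[k][:,2]))
i3,_,Q=cloud("side"); b=(Q[...,:2]-O)@B.T
k=(abs(b[...,0])<75)&(abs(b[...,1]+81)<14)&(abs(Q[...,2]-28)<3);print('bar',k.sum(),cv2.minAreaRect(b[k].astype(np.float32)),np.median(Q[k][:,2]))
cv2.imwrite('pics/c9.png',np.hstack([cv2.resize(i3[200:480,140:400,::-1],(390,420)),cv2.copyMakeBorder(cv2.resize(i2[:,:,::-1],(400,300)),0,120,0,0,0)]))
E
```

```text
tool_pos: [554.7, -108.8, 62.4]
ft_force: [-0.5, 0.5, -0.1]
grip_width: 1.0
gripper_force: 0.0
tool_pos: [556.4, -109.4, 217.0]
ft_force: [0.6, -0.5, -0.1]
tool_pos: [536.6, 17.1, 250.1]
ft_force: [-0.3, -0.6, 0.2]
tcp bay [  0.4 -26.9] [536.60083413  17.12207323 250.13480921]
11886 ((-2.4679336547851562, 0.5213441848754883), (175.5323944091797, 18.604970932006836), 0.054529786109924316) 212.13705881400574
bar 255 ((-1.84771728515625, -80.62812042236328), (12.392576217651367, 120.56429290771484), 89.24964141845703) 28.54397867020134
```

View pics/c9.png

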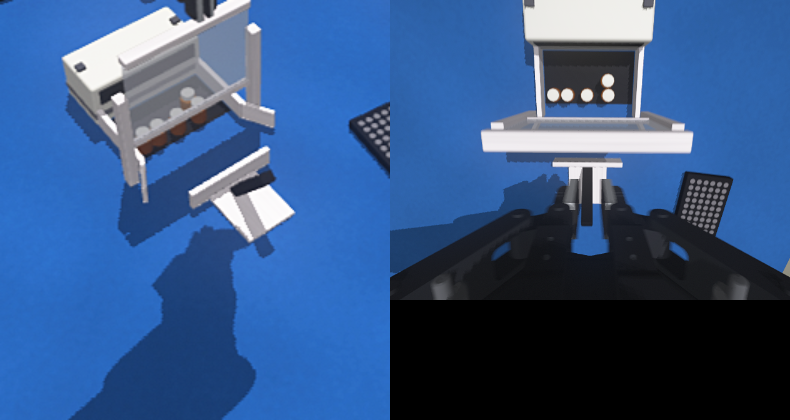

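```bash
python3 -m handwheel '[[[0.1,-0.01,0,0,-1],[0.183,-0.02,0,0,-1],[0.183,-0.02,0.1,0,-1],[0.183,-0.02,0.18,0,-1],[0.183,-0.02,0.22,0,-1]]]'
for i in 1 2; do python3 -m handwheel '[[[0,0,0.04,0,-1],[0,0,0.08,0,-1],[0,0,0.12,0,-1],[0,0,0.16,0,-1],[0,0,0.2,0,-1]]]'|grep -E 'pos|ft_'; done
```

```text
clock: 12.55
tool_pos: [529.0, 36.0, 215.8]
orientation: [-0.001, 0.642, 0.767, -0.001]
ft_force: [-0.1, -0.1, -0.9]
grip_width: 0.002
gripper_force: 0.0
tool_pos: [529.5, 35.9, 187.0]
ft_force: [-2.2, -1.0, 5.5]
tool_pos: [529.4, 35.9, 156.9]
ft_force: [-2.8, -1.0, 4.2]
```

```bash
python3 -m handwheel '[[[0,0,-0.04,0,-1],[0.05,0,-0.04,0,-1],[0.05,0,0,0,-1],[0.05,0,0.025,0,-1],[0.05,0,0.04,0,-1]]]'|grep -E 'pos|ft_'
python3 -m handwheel '[[[0,0,0.005,0,-1],[0,0,0.01,0,-1],[0,0,0.015,0,-1],[0,0,0.015,0,-1],[0,0,0.015,0,-1]]]'|grep -E 'pos|ft_'
```

```text
tool_pos: [528.8, 44.6, 151.0]
ft_force: [0.4, 3.8, 5.5]
tool_pos: [528.8, 44.1, 150.0]
ft_force: [-2.3, 3.8, 17.3]
```

Force has risen to 17 N at z = 150, so the sash is fully down. Next I retreat upward and check.

```bash
python3 -m handwheel '[[[0,0,-0.1,0,-1],[0,0,-0.3,0,-1],[0,0,-0.6,0,-1],[0,0,-0.8,0,-1],[0,0,-0.8,0,-1]]]'|grep -E 'pos|ft_'
python3 -m handwheel '[[[-0.2,0,0,0,-1],[-0.4,0,0,0,-1],[-0.5,0,0,0,-1],[-0.5,0,0,0,-1],[-0.5,0,0,0,-1]]]'|grep -E 'pos|ft_'
python3 - <<'E'
from h import *
O=np.array([531.5,43.5]);a=np.radians(10.15);B=np.array([[np.cos(a),np.sin(a)],[-np.sin(a),np.cos(a)]])
i2,d,P=cloud("wrist"); b=(P[...,:2]-O)@B.T
k=(abs(b[...,0])<60)&(abs(b[...,1])<8)&(P[...,2]>140)&(P[...,2]<222); print('rail',k.sum(),np.percentile(P[k][:,2],[5,50,95]))
for m in masks_of("wrist","vial0"):
    r=P[m['region']]; r=r[(r[:,2]>31)&(r[:,2]<38)]
    if len(r)>5: c=((np.percentile(r,3,axis=0)+np.percentile(r,97,axis=0))/2); print(round(m['score'],2),((c[:2]-O)@B.T).round(1),c[2].round())
i3,_,_=cloud("side")
cv2.imwrite('pics/c10.png',np.hstack([cv2.resize(i3[200:480,140:400,::-1],(390,420)),cv2.copyMakeBorder(cv2.resize(i2[:,:,::-1],(400,300)),0,120,0,0,0)]))
E
```

```text
tool_pos: [529.9, 42.9, 272.5]
ft_force: [0.2, -0.5, 0.4]
tool_pos: [541.2, -29.5, 268.1]
ft_force: [0.4, 0.4, 0.6]
rail 4104 [148.84573008 149.98913276 151.14979169]
0.93 [26.7 57. ] 34.0
0.87 [-5.1 35. ] 34.0
0.69 [-35.9  35. ] 34.0
0.68 [27.9 34.9] 34.0
```

View pics/c10.png

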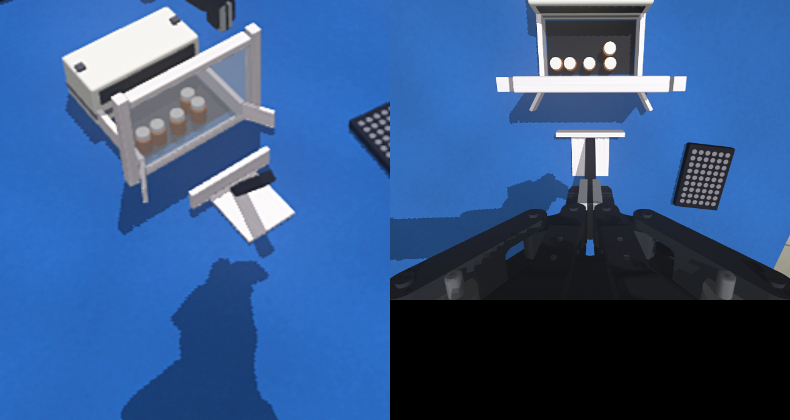

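The rail is at z = 150 mm, so the sash is down. All five caps show upright on the window, and the straightedge stands in front of the bay, clear of the gripper.

```bash
python3 -c "from workcell import *; print(finish_job())"
```

```text
the job is handed in; nothing more can be done
None
```

I handed the job in: all five vials stand upright on the read window (rear row about 35 mm past the sash), the sash is fully down, and the straightedge stands on its foot about 77 mm in front of the bay; no verdict came back.

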